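# Open the medicine bottle's push-and-turn safety cap

## Robot

A 6-joint arm with a two-finger parallel gripper is mounted at the origin on a cart in front of the work surface, level with it; the furniture and walls round the work are solid. World frame = base frame: x ahead of the robot, y to its left, z up, the work surface at z = 0. Lengths are in mm, angles in degrees, forces in N, time in s.
With the tool pointing down it reaches from about 350 to 1000 mm from the base axis. Payload 7.1 kg.
Tool frame: the origin (TCP) lies between the finger pads; the fingertips stand 17 mm ahead of it and the grasp point (between the pads) lies 2 mm behind it; z points along the fingers, y is the line along which they close (so a half turn about z gives the same grasp; the last joint's range is limited). The gripper opens to 85 mm and grips with 20 to 120 N. Pads are 22 mm wide; open, the fingers measure 114 mm over their backs; the gripper's body (76 mm by 85 mm) begins 54 mm behind the grasp point. The pads swing forward as they close: fully open they stand 13 mm farther back than shut.
Start: joints at [-78.438, 24.242, 93.386, -0, 62.372, -1.089], TCP at [136.901, -609.806, 248.319] pointing down, gripper open.
Joint ranges: [-172.04, 172.04], [-51.8, 120.97], [4.93, 147.93], [-75.15, 255.16], [6.16, 154.13], [-145.62, 145.62]. Speed limits (degrees/s): [136.94, 136.94, 172.46, 180, 180, 180].

## Interface

Orientations are given as [roll, pitch, yaw] about the fixed x, y, z axes, in that order (R = Rz(yaw) Ry(pitch) Rx(roll)).
In Python, from workcell import manip gives the robot as it stands.
- The arm moves only by the shell command python3 -m handwheel 'ROWS' [FORCE]. ROWS is JSON, a list of rows, each a list of 7 numbers: the shift along the tool's x, y, z in m, then the turn, a rotation vector about the tool's x, y, z in degrees, then the opening, from 0 (shut) to 1 (fully open). A call has 1 to 12 rows; each row is the pose to reach, as a shift and turn from the pose commanded when the call began, along the tool's axes at that moment; what a row does not reach only later rows make up. A row lasts 1/10 s, in which the tool goes at most 50 mm and 8.59 degrees, less where a joint would pass 70% of its speed; a pose out of reach is approached as far as the arm can. A call with a gripper value outside its range is refused whole. The fingers move at their own pace and stop on an object; FORCE is the grip in N (left out, the last holds). Time passes only in rows, so rows that repeat a pose let the fingers close. It gives the time, the measured TCP pose, the force, the opening and the grip force at its end, in the units of the state.
- manip.get_state(): the state, without advancing time (a new reading comes with each control period).
- manip.grab_frame(name): name is "scene" or "top" or "wrist"; returns a dict with "image" (384x512x3 uint8, red, green, blue), "range_z" (384x512 float32, mm along the optical axis (not along the pixel's ray), 0 where there is no reading), "intrinsics" (3x3 intrinsics, pixels), "extrinsics" (4x4, takes a point from camera to world coordinates); the wrist camera has in their place "T_tool_cam" (4x4, takes a point from camera to tool coordinates, whose origin is the TCP and whose axes are the flange's). Camera axes: x right, y up, looking along -z (the intrinsics and any distortion apply to the point x, -y, -z); pixel columns grow to the right and rows downward; lengths in mm; the calibration is good to about 2 mm. A picture is of the moment at which its call begins: read the wrist's pose just before it.
- manip.close_job(): hands the job in; it is judged then, once.
The state is a dict: "time_s": time; "joints": joint angles; "joint_velocities": joint speeds; "tau": joint torques, N m; "ee_pos": TCP position; "eef_rot": TCP orientation; "wrist_force": force on the tool from outside, world axes, zero at the start; "wrist_torque": the same for the moment, N m; "grip_width": finger opening in mm; "finger_force": force on a finger pad.
Only numpy, scipy, OpenCV 4.12 (cv2) and the standard library are available. Lean on these libraries where they do the work, as an engineer would, in place of code of your own. Each camera call takes 0.05 s, during which the arm holds its last target. There are 200 camera calls.

## Task

The brown medicine bottle is clamped in a bench holder and closed with a white push-and-turn safety cap: press the cap down against its spring, keep it down while you twist it anticlockwise (seen from above) until it is free, then lift it off. Finish while still holding the cap still and level in the gripper, straight above the open bottle and about 8 cm clear of its mouth. Leave the other things on the worktop where they are.

Things in the scene. Friction and masses are not known exactly. Their poses are not given: they have to be found in the camera images.
- pill_bottle: brown medicine bottle, 62 mm diameter, white label, fixed upright in a grey bench holder (base plate 110 x 110 x 10 mm, low cheeks, black knob, none above 50 mm); it cannot move. Origin: on the worktop under the bottle's axis; z up. Shoulder ends 93 mm up, mouth 116 mm up.
- bottle_mouth (a point): centre of the bottle's mouth, on top of the neck, 116 mm above the worktop. A white sprung seal ring here pushes the cap up; with the cap off it stands 9 mm above the mouth
- safety_cap: white round ribbed cap, 48 mm diameter, 36 mm tall, about 30 g, two blue arrows on top. Origin: centre of its lower rim, z up. Closed, its origin is 101 mm above the worktop, its top 137 mm. Three hidden lugs lock it under ledges of the neck. Closed, its axes match the bottle's. Turned 40 to 85 degrees anticlockwise (60 is best; a stop ends the turn near 85) it lifts straight off
- cap_crown (a point): on the cap's axis, 28 mm above its lower rim: middle of its solid crown (13 mm high), the best place to grip from above. The cap turns only while pressed down 4.5 to 7.5 mm (hard stop; 6 is good); the spring pushes back 3 N at rest, 8 N at 4.5 mm, 11 N at the stop. Clockwise is blocked; let up before about 30 degrees of turn, it stays locked
- needle_carton: white and green carton 68 x 113 x 48 mm, lying flat; bystander, not to be moved. Origin: centre of its underside
- steel_kidney_dish: steel kidney dish 95 x 216 x 34 mm; bystander, not to be moved. Origin: centre of its underside
- strip_pot: small dark pot with grey lid, 32 x 28 x 49 mm; bystander, not to be moved. Origin: centre of its underside
- green_vial: small white vial with green top, 23 mm wide, 51 mm tall; bystander, not to be moved. Origin: centre of its underside
- syringe: syringe lying flat, 16 x 114 x 21 mm; bystander, not to be moved. Origin: centre of its underside
- tape_roll: white roll of tape lying flat, 66 x 62 x 25 mm; bystander, not to be moved. Origin: centre of its underside
- brown_squeeze: brown squeeze bottle with red nozzle, 53 mm wide, 186 mm tall; bystander, not to be moved. Origin: centre of its underside
Not all that is in view belongs to the job. What is shaped like the safety_cap but black or green is not meant.

How it is judged:
By the outcome, as a careful person would: the job done as asked, in the order asked, and still so for the second after the job is handed in, while the arm keeps its last pose, push and grip.
It also fails if it takes over 32 s, if anything falls off the work surface, if the arm or the gripper's body presses on something with over 40 N, if the wrist force passes 120 N, or if a joint passes its speed limit or range.

## Working session

There is one attempt and no reset: what is moved stays moved. The work goes in short steps, Python scripts to look and compute and a shell command to move; the robot and the scene stay as the last step left them, time stands still between calls to the robot, and variables do not carry over. Pictures are saved under pics/ and viewed, at most 10 in all, crops included, and the job is handed in when it is done.

```bash
mkdir -p pics; ls; python3 - <<'E'
from workcell import manip
import cv2,numpy as np,pickle
s=manip.get_state();print({k:np.round(v,3).tolist() for k,v in s.items()})
F={n:manip.grab_frame(n) for n in("scene","top")}
pickle.dump(F,open('f.pkl','wb'))
for n,f in F.items():
    cv2.imwrite(f'pics/{n}0.png',f["image"][:,:,::-1]);print(n,f["intrinsics"],f["extrinsics"].round(3),f.keys())
E
```

```text
pics
{'time_s': 0.0, 'joints': [-78.439, 24.284, 93.432, 0.001, 62.371, -1.09], 'joint_velocities': [0.017, -0.036, -0.049, -0.016, 0.039, 0.053], 'tau': [0.001, -55.737, -28.174, 0.0, 0.007, -0.0], 'ee_pos': [136.795, -609.321, 247.545], 'eef_rot': [-179.913, -0.002, 12.651], 'wrist_force': [-0.81, 0.046, -0.197], 'wrist_torque': [-0.07, -0.012, 0.049], 'finger_force': 0.0, 'grip_width': 85.715}
scene [[357.19224185   0.         250.33319173]
 [  0.         357.19224185 194.5542206 ]
 [  0.           0.           1.        ]] [[ 8.66000e-01 -4.05000e-01  2.94000e-01  7.86548e+02]
 [ 5.00000e-01  6.85000e-01 -5.29000e-01 -6.21479e+02]
 [ 1.30000e-02  6.05000e-01  7.96000e-01  9.34189e+02]
 [ 0.00000e+00  0.00000e+00  0.00000e+00  1.00000e+00]] dict_keys(['image', 'range_z', 'intrinsics', 'extrinsics'])
top [[421.22945461   0.         256.04673615]
 [  0.         421.22945461 190.93632787]
 [  0.           0.           1.        ]] [[ 1.70000e-02  9.81000e-01 -1.92000e-01  2.46305e+02]
 [-1.00000e+00  2.00000e-02  1.60000e-02 -5.96780e+01]
 [ 1.90000e-02  1.92000e-01  9.81000e-01  1.42926e+03]
 [ 0.00000e+00  0.00000e+00  0.00000e+00  1.00000e+00]] dict_keys(['image', 'range_z', 'intrinsics', 'extrinsics'])
```

View pics/scene0.png

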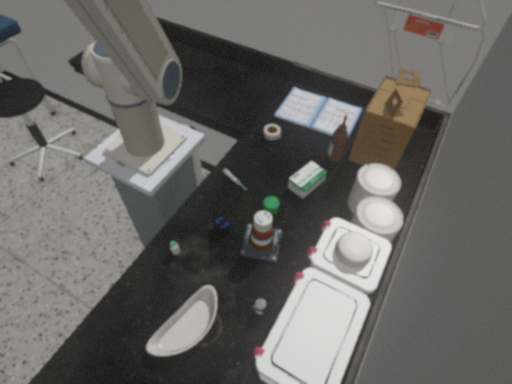

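View pics/top0.png

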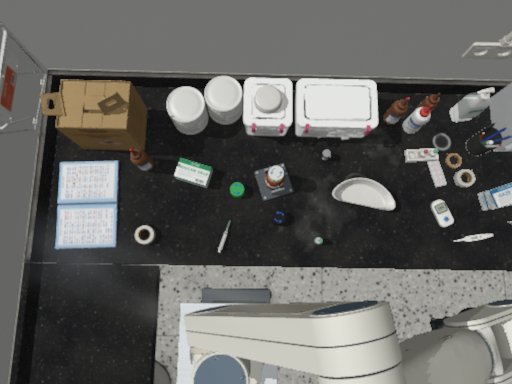

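The scene view shows the white cap at about (263,217) on the brown bottle and grey holder. The top view has it at about (276,172), with the green decoy cap at (237,189). Next I'll localise the cap from depth and colour in both views.

```bash
cat > h.py <<'E'
import numpy as np,cv2
def pts(f,T=None):
    K=f["intrinsics"];T=f["extrinsics"] if T is None else T;z=f["range_z"].astype(float)
    v,u=np.mgrid[:z.shape[0],:z.shape[1]]
    P=np.stack([(u-K[0,2])/K[0,0]*z,-(v-K[1,2])/K[1,1]*z,-z],-1)
    return P@T[:3,:3].T+T[:3,3]
def ray(f,u,v,h,T=None):
    K=f["intrinsics"];T=f["extrinsics"] if T is None else T
    d=T[:3,:3]@np.array([(u-K[0,2])/K[0,0],-(v-K[1,2])/K[1,1],-1.]);return T[:3,3]+d*(h-T[2,3])/d[2]
E
python3 - <<'E'
import pickle;from h import *
F=pickle.load(open('f.pkl','rb'))
for n,(u0,v0) in {"scene":(263,217),"top":(276,172)}.items():
    f=F[n];P=pts(f);hsv=cv2.cvtColor(f["image"],cv2.COLOR_RGB2HSV)
    m=(hsv[...,1]<60)&(hsv[...,2]>110);R=np.zeros_like(m);R[v0-22:v0+22,u0-18:u0+18]=1
    t=m&R&(abs(P[...,2]-137)<9)
    v,u=np.nonzero(t);print(n,t.sum(),u.mean(),v.mean(),np.median(P[t],0).round(1),'ray',ray(f,u.mean(),v.mean(),137).round(1),P[t].min(0).round(),P[t].max(0).round())
    hgt=(P[...,2]>6)&(P[...,2]<20)&R
    print(' plate',P[hgt].min(0).round(),P[hgt].max(0).round(), 'table z',np.median(P[v0+40:v0+60,u0-10:u0+10,2]))
    c=f["image"][v0-40:v0+40,u0-50:u0+50];cv2.imwrite(f'pics/c_{n}.png',cv2.resize(c,None,fx=4,fy=4,interpolation=2)[:,:,::-1])
a=cv2.imread('pics/c_scene.png');b=cv2.imread('pics/c_top.png');cv2.imwrite('pics/both.png',np.hstack([a,b]))
E
```

```text
scene 242 262.7685950413223 218.66528925619835 [ 561.4 -144.8  137.6] ray [ 561.3 -144.4  137. ] [ 536. -167.  128.] [ 585. -118.  142.]
 plate [ 471. -155.    6.] [601.   6.  20.] table z 1.3288329837946549
top 177 276.1525423728813 172.3502824858757 [ 560.5 -142.2  138.9] ray [ 560.6 -142.7  137. ] [ 538. -165.  129.] [ 586. -120.  145.]
 plate [ 517. -210.    6.] [673. -87.  20.] table z 4.939519454039214
```

View pics/both.png

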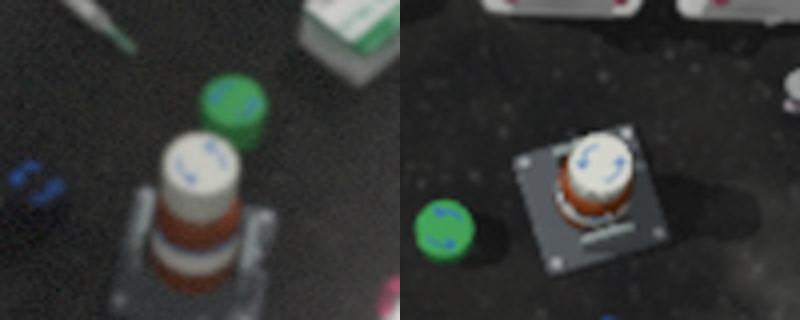

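Both views agree: the cap top is at about (561, −143.5, 137) and its width is about 48 mm. I'll travel at a z of 248 mm, which clears everything, then check with the wrist camera.

```bash
python3 -m handwheel '[[0.015,-0.011,0,0,0,0,1],[0.046,-0.033,0,0,0,0,1],[0.085,-0.060,0,0,0,0,1],[0.124,-0.087,0,0,0,0,1],[0.162,-0.114,0,0,0,0,1],[0.201,-0.141,0,0,0,0,1],[0.240,-0.168,0,0,0,0,1],[0.279,-0.196,0,0,0,0,1],[0.317,-0.223,0,0,0,0,1],[0.356,-0.250,0,0,0,0,1],[0.388,-0.272,0,0,0,0,1],[0.410,-0.288,0,0,0,0,1]]' 100
```

```text
time_s: 1.3
ee_pos: [475.1, -235.9, 248.2]
eef_rot: [-180.0, -0.0, 12.8]
wrist_force: [-0.3, -1.2, -0.3]
grip_width: 85.5
finger_force: 0.0
```

```bash
python3 -m handwheel '[[0.035,-0.025,0,0,0,0,1],[0.070,-0.049,0,0,0,0,1],[0.095,-0.066,0,0,0,0,1],[0.106,-0.074,0,0,0,0,1],[0.106,-0.074,0,0,0,0,1],[0.106,-0.074,0,0,0,0,1]]'
python3 - <<'E'
from workcell import manip
from h import *
from scipy.spatial.transform import Rotation as R
s=manip.get_state();f=manip.grab_frame("wrist")
T=np.eye(4);T[:3,:3]=R.from_euler('xyz',s["eef_rot"],degrees=True).as_matrix();T[:3,3]=s["ee_pos"]
T=T@f["T_tool_cam"];np.save('T.npy',T)
P=pts(f,T);im=f["image"];hsv=cv2.cvtColor(im,cv2.COLOR_RGB2HSV)
cv2.imwrite('pics/w1.png',im[:,:,::-1])
print(s["ee_pos"],T[:3,3],f["T_tool_cam"].round(3))
t=(hsv[...,2]>100)&(abs(P[...,2]-137)<6)&(np.hypot(P[...,0]-561,P[...,1]+143)<45)
v,u=np.nonzero(t);print(t.sum());
if t.sum():
    (cu,cv_),r=cv2.minEnclosingCircle(np.stack([u,v],1).astype(np.float32))
    print(np.median(P[t],0).round(1),P[t].min(0).round(1),P[t].max(0).round(1),'circ',cu,cv_,r,ray(f,cu,cv_,137,T).round(1))
E
```

```text
time_s: 1.9
ee_pos: [560.2, -143.6, 248.0]
eef_rot: [-180.0, 0.1, 12.7]
wrist_force: [0.6, -0.4, 0.3]
grip_width: 85.3
finger_force: 0.0
[ 560.15972892 -143.63372262  248.01724844] [ 628.35923038 -128.32590924  372.5047877 ] [[ 1.00000e-03  9.63000e-01  2.71000e-01  6.97470e+01]
 [ 1.00000e+00 -1.00000e-03  0.00000e+00  7.00000e-03]
 [ 0.00000e+00  2.71000e-01 -9.63000e-01 -1.24572e+02]
 [ 0.00000e+00  0.00000e+00  0.00000e+00  1.00000e+00]]
2241
[ 562.8 -141.7  135.8] [ 537.9 -165.4  131. ] [ 586.1 -117.8  138. ] circ 257.7231140136719 189.25726318359375 27.3702335357666 [ 563.4 -141.6  137. ]
```

View pics/w1.png

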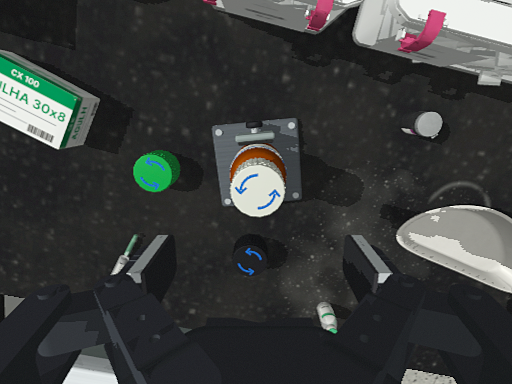

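The wrist view confirms it: the white cap is centred at (258,189), straight between the pads. The green decoy at (156,171) and the black one at (250,257) are clear of the fingers. Corrected centre is about (562, −142.3), so I'll descend to the crown and grip.

```bash
python3 -m handwheel '[[0.002,-0.001,0.015,0,0,0,1],[0.002,-0.001,0.045,0,0,0,1],[0.002,-0.001,0.075,0,0,0,1],[0.002,-0.001,0.100,0,0,0,1],[0.002,-0.001,0.114,0,0,0,1],[0.002,-0.001,0.121,0,0,0,1],[0.002,-0.001,0.121,0,0,0,1],[0.002,-0.001,0.121,0,0,0,1]]' 100
python3 -m handwheel '[[0,0,0,0,0,0,0.5],[0,0,0,0,0,0,0.4],[0,0,0,0,0,0,0.3],[0,0,0,0,0,0,0.2],[0,0,0,0,0,0,0],[0,0,0,0,0,0,0],[0,0,0,0,0,0,0],[0,0,0,0,0,0,0]]' 100
```

```text
time_s: 2.75
ee_pos: [563.4, -142.5, 128.1]
eef_rot: [180.0, -0.1, 12.6]
wrist_force: [0.6, -0.5, 0.3]
grip_width: 85.7
finger_force: 0.0
time_s: 3.55
ee_pos: [563.2, -142.2, 127.5]
eef_rot: [180.0, -0.0, 12.7]
wrist_force: [1.6, -0.2, 3.1]
grip_width: 45.1
finger_force: 101.4
```

Gripped at 101 N with low side load. Now press 6 mm.

```bash
python3 -m handwheel '[[0,0,0.002,0,0,0,0],[0,0,0.004,0,0,0,0],[0,0,0.006,0,0,0,0],[0,0,0.006,0,0,0,0],[0,0,0.006,0,0,0,0],[0,0,0.006,0,0,0,0]]' 100
```

```text
time_s: 4.15
ee_pos: [563.3, -142.2, 121.9]
eef_rot: [180.0, -0.1, 12.6]
wrist_force: [-0.3, 0.6, 9.6]
grip_width: 45.3
finger_force: 101.6
```

It's pressed about 5.6–6 mm, and the 9.6 N reading fits the spring data. Twist anticlockwise, which is −z in the tool frame.

```bash
python3 -m handwheel '[[0,0,0,0,0,-2,0],[0,0,0,0,0,-6,0],[0,0,0,0,0,-10,0],[0,0,0,0,0,-14,0],[0,0,0,0,0,-18,0],[0,0,0,0,0,-20,0]]' 100; python3 -c "
from workcell import manip
s=manip.get_state();print(s['wrist_torque'],s['joints'])"
```

```text
time_s: 4.75
ee_pos: [563.6, -141.8, 122.1]
eef_rot: [180.0, -0.1, 32.8]
wrist_force: [0.5, 4.0, 9.3]
grip_width: 45.5
finger_force: 101.5
[ 0.71693495 -0.06679488 -0.05074016] [-1.53235491e+01  3.03976845e+01  1.03495589e+02  7.17623804e-02
  4.60214013e+01  4.18688323e+01]
```

Cap turned 20° with negligible twist torque, so it's free to turn and still down. Continuing.

```bash
python3 -m handwheel '[[0,0,0,0,0,-4,0],[0,0,0,0,0,-8,0],[0,0,0,0,0,-12,0],[0,0,0,0,0,-16,0],[0,0,0,0,0,-20,0]]' 100;python3 -m handwheel '[[0,0,0,0,0,-5,0],[0,0,0,0,0,-10,0],[0,0,0,0,0,-15,0],[0,0,0,0,0,-19,0],[0,0,0,0,0,-21,0],[0,0,0,0,0,-21,0],[0,0,0,0,0,-21,0]]' 100; python3 - <<'E'
from workcell import manip
import cv2
s=manip.get_state();print(s['wrist_torque'],s['joints'])
cv2.imwrite('pics/w2.png',manip.grab_frame("wrist")["image"][:,:,::-1])
E
```

```text
time_s: 5.25
ee_pos: [563.2, -141.0, 121.9]
eef_rot: [-180.0, -0.1, 52.8]
wrist_force: [-1.4, 7.8, 10.5]
grip_width: 45.2
finger_force: 101.5
time_s: 5.95
ee_pos: [562.1, -140.8, 121.5]
eef_rot: [-179.9, -0.1, 73.6]
wrist_force: [-3.0, 7.9, 10.1]
grip_width: 45.5
finger_force: 101.9
[ 1.33577714  0.49045471 -0.0267813 ] [-15.28047331  30.40430877 103.59351954   0.12544292  46.1417971
   0.99141016]
```

View pics/w2.png

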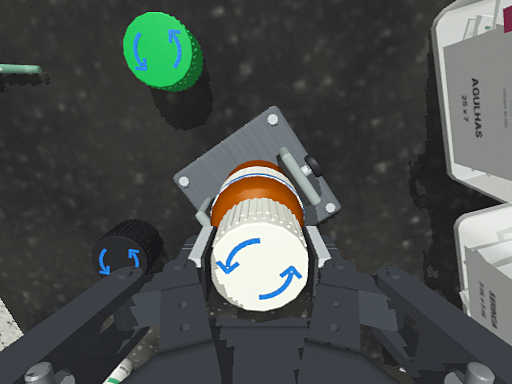

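The arrows keep about the same orientation in the wrist frame after the 61° turn, with the cap centred at (260,265) between the pads. So it turned with the gripper and is still pressed down. I'll ease the small side load, then lift.

```bash
python3 -m handwheel '[[0.001,-0.0013,0,0,0,0,0],[0.001,-0.0013,0,0,0,0,0],[0.001,-0.0013,-0.002,0,0,0,0],[0.001,-0.0013,-0.005,0,0,0,0],[0.001,-0.0013,-0.008,0,0,0,0],[0.001,-0.0013,-0.010,0,0,0,0],[0.001,-0.0013,-0.010,0,0,0,0]]' 100
```

```text
time_s: 6.7
ee_pos: [561.4, -140.9, 131.1]
eef_rot: [-179.9, 0.0, 73.7]
wrist_force: [0.6, 1.3, 0.4]
grip_width: 45.2
finger_force: 101.9
```

Lift force and side load are both near zero, so the cap is unlocked. Raise it 91 mm more.

```bash
python3 -m handwheel '[[0,0,-0.004,0,0,0,0],[0,0,-0.010,0,0,0,0],[0,0,-0.018,0,0,0,0],[0,0,-0.030,0,0,0,0],[0,0,-0.045,0,0,0,0],[0,0,-0.060,0,0,0,0],[0,0,-0.074,0,0,0,0],[0,0,-0.084,0,0,0,0],[0,0,-0.089,0,0,0,0],[0,0,-0.091,0,0,0,0],[0,0,-0.091,0,0,0,0],[0,0,-0.091,0,0,0,0]]' 100
python3 - <<'E'
from workcell import manip
from h import *
F={n:manip.grab_frame(n) for n in("scene","top")}
for n,(u0,v0) in {"scene":(263,200),"top":(276,172)}.items():
    f=F[n];P=pts(f);hsv=cv2.cvtColor(f["image"],cv2.COLOR_RGB2HSV)
    m=(hsv[...,1]<60)&(hsv[...,2]>110)&(np.hypot(P[...,0]-562,P[...,1]+141)<40)
    for nm,lo,hi in(("cap",190,245),("seal",110,135)):
        t=m&(P[...,2]>lo)&(P[...,2]<hi)
        if t.any(): print(n,nm,t.sum(),np.median(P[t],0).round(1),P[t].min(0).round(),P[t].max(0).round())
    c=f["image"][v0-50:v0+50,u0-50:u0+50];cv2.imwrite(f'pics/d_{n}.png',cv2.resize(c,None,fx=4,fy=4)[:,:,::-1])
cv2.imwrite('pics/both2.png',np.hstack([cv2.imread('pics/d_scene.png'),cv2.imread('pics/d_top.png')]))
print(manip.get_state()['joint_velocities'])
E
```

```text
time_s: 7.9
ee_pos: [561.5, -140.7, 221.7]
eef_rot: [-179.9, 0.0, 73.7]
wrist_force: [-0.4, -0.9, -0.4]
grip_width: 45.2
finger_force: 101.9
scene cap 252 [ 559.6 -155.9  230.2] [ 536. -168.  198.] [ 581. -123.  239.]
scene seal 62 [ 560.8 -141.3  124. ] [ 546. -154.  110.] [ 572. -125.  129.]
[ 0.02357637  0.01374619 -0.1101555   0.02421124 -0.02607572  0.06724108]
```

View pics/both2.png

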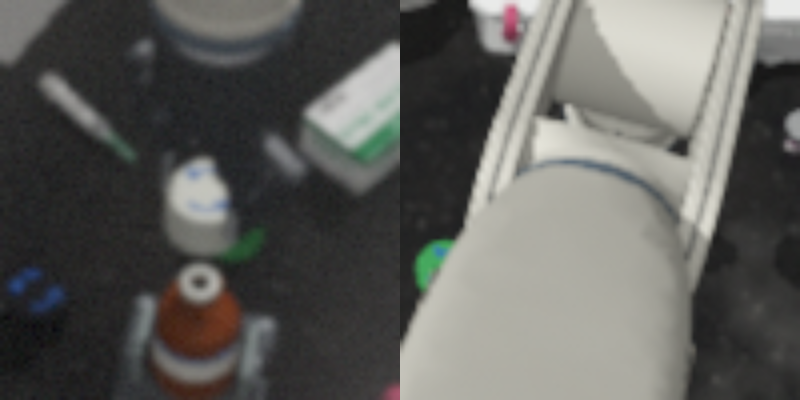

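The cap is held level, with its top at about z 232 and its rim at about 196, which is 8 cm above the mouth. The seal ring is visible on the open neck at (561, −141), directly under the TCP. Handing in.

```bash
python3 -c "
from workcell import manip
print(manip.close_job())"
```

```text
the job is handed in; nothing more can be done
None
```

The job is handed in at about 8 s of the 32 s limit: I pressed the safety cap down, twisted it about 61° anticlockwise and lifted it off, and it is held level about 8 cm above the open bottle's mouth; no verdict came back.

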